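# Free the swivel shaft cradle and hold its index plunger out

## Robot

A 7-joint arm with a two-finger parallel gripper is mounted at the origin on the work surface. World frame = base frame: x ahead of the robot, y to its left, z up, the work surface at z = 0. Lengths are in m, angles in rad, forces in N, time in s.
With the tool pointing down it reaches from about 0.425 to 0.875 m from the base axis. Payload 9.9 kg.
Tool frame: the origin (TCP) lies at the very end of the fingers, on their centre line; the grasp point (between the pads) lies tcp_to_grasp behind it (tcp_to_grasp is the distance from the TCP to the grasp point, in m); z points along the fingers, y is the line along which they close (so a half turn about z gives the same grasp; the last joint's range is limited). The gripper opens to 85 mm and grips with 20 to 120 N. Pads are 22 mm wide; open, the fingers measure 114 mm over their backs; the gripper's body (76 mm by 85 mm) begins 54 mm behind the grasp point. The pads swing forward as they close: fully open they stand 13 mm farther back than shut.
Start: joints at [1.235, 0.576, 0.025, 1.437, -0.015, 1.129, -0.057], TCP at [0.168, -0.654, 0.231] pointing down, gripper open.
Joint ranges: [-2.76, 2.76], [-0.34, 2.15], [-1.52, 1.57], [0.19, 2.46], [-1.09, 4.23], [0.17, 1.99], [-2.82, 2.82]. Speed limits (rad/s): [2.22, 2.22, 3.01, 3.01, 3.14, 3.14, 3.14].

## Interface

Orientations are given as a rotation vector (axis times angle).
In Python, from plant import * gives the robot as it stands. The module is installed in compiled form; this text tells all that it offers.
- The arm moves only by the shell command python3 -m crank 'ROWS' [FORCE]. ROWS is a JSON object of lists of equal length, an entry for each row: "linear": the shift along the tool's x, y, z in m, a list of three; "rotation": the turn, a rotation vector about the tool's x, y, z in degrees, a list of three; "hand": the closure, from -1 (fully open) to 1 (shut). A call has 1 to 8 rows; each row is the pose to reach, as a shift and turn from the pose commanded when the call began, along the tool's axes at that moment; what a row does not reach only later rows make up. A row lasts 1/12 s, in which the tool goes at most 41.7 mm and 7.16 degrees, less where a joint would pass 70% of its speed; a pose out of reach is approached as far as the arm can. A call with a gripper value outside its range is refused whole. The fingers move at their own pace and stop on an object; FORCE is the grip in N (left out, the last holds). Time passes only in rows, so rows that repeat a pose let the fingers close. It gives the time, the measured TCP pose, the force, the opening and the grip force at its end, in the units of the state.
- read_state(): the state, without advancing time (a new reading comes with each control period).
- camera(name): name is "scene" or "top"; returns a dict with "img" (480x640x3 uint8, red, green, blue), "fx", "fy", "cx", "cy" (pixels), "distortion" ([k1, k2, p1, p2, k3] as OpenCV has them; the pictures are not rectified), "R" (3x3) and "t" (3): a world point X has camera coordinates R X + t. Camera axes: x right, y down, z forward; pixel columns grow to the right and rows downward; lengths in m; the calibration is good to about 2 mm. A picture is of the moment at which its call begins. There is no depth.
- finish_job(): hands the job in; it is judged then, once.
The state is a dict: "clock": time; "qpos": joint angles; "joint_velocities": joint speeds; "joint_torque": joint torques, N m; "tcp_pos": TCP position; "tcp_rot": TCP orientation; "contact_force": force on the tool from outside, world axes, zero at the start; "wrist_torque": the same for the moment, N m; "gripper_width": finger opening in m; "grasp_force": force on a finger pad.
Only numpy, scipy, OpenCV 4.12 (cv2) and the standard library are available. Lean on these libraries where they do the work, as an engineer would, in place of code of your own. Each camera call takes 0.05 s, during which the arm holds its last target. There are 200 camera calls.

## Task

Make the swivel shaft cradle ready to be swung: with the T-handled key from the tool block, slacken the captive lock screw of its rim clamp a quarter turn anticlockwise or a little more, then stand the key back in its own hole in the block. After that pull the knob of the index plunger straight up to its stop and finish while still holding it there, with the pin clear of its hole, so that a workmate can swing the cradle. Leave the cradle pointing as it is and do not disturb the other things on the bench.

Things in the scene. Friction and masses are not known exactly. Their poses are not given: they have to be found in the camera images.
- fixture: the swivel shaft cradle's dark steel base plate, 250 (x) x 220 (y) x 12 mm, bolted down. Origin: centre of its underside, on the bench, on the swivel's axis. A steel index disc lies on it (radius 92, top at z 28) with a ring of 11 mm index holes. In its frame the lock screw stands at (-63, 57) and the plunger at (-58, -52) mm, at the disc's rim on the robot's side
- clamp_pad (a point): where the small steel toggle clamp on the disc (up to z 104) presses the graphite shaft into an aluminium V-block, over the swivel's axis at z 68 mm. The shaft, at most 15 mm thick, lies level along this frame's y from +130 to -450 mm; the clamp's handle runs to +125 mm in x
- swivel (a joint): turn of the disc with V-block, clamp and shaft about the vertical axis of the base, rad; 0 as found, where the plunger's pin sits in an index hole; stiff (0.35 N m) and free to turn once the pin is out
- screw (a joint): turn of the captive lock screw, rad, anticlockwise seen from above positive; 0 fully tight, starts nipped up between 0 and 0.2, stop at 3.0; turns stiffly (0.12 N m) and stays where it is left; it does not rise
- screw_socket (a point): centre of the mouth of the lock screw's square socket, on the screw's vertical axis, z 70 mm over the bench. The axes turn with the screw; the socket's flats face x and y. Dark steel head, eight-sided, 30 mm across, 22 high, on a round flange; socket 13.5 mm square, 18 deep (floor at z 52). The key reaches the floor and has about 8 degrees of play either way
- plunger (a joint): lift of the index plunger, m; 0 with the pin home, 0.014 at its stop. The pin, 10 mm thick, sits 9 mm deep in the disc; the spring pulls it home with 7 N at rest and 14 N at the stop, and it has no parking notch: let go, it snaps home
- knob: the plunger's round black knob, on a steel bracket at the disc's rim: 31 mm high, 29 mm thick over its grip part (8 to 28 mm above its origin) over a 19 mm neck. Origin: centre of its underside (z 63.5 mm at rest); the bracket's top lies at z 50 mm. Moves up and down with the plunger
- knob_grip (a point): centre of the knob's grip part, 18 mm above the knob's origin (z 81.5 mm at rest)
- key: the T-handled key, dark steel, about 220 g, loose, upright in the tool block. Origin: centre of its tip, z up. Shank 12 mm square (flats face x and y) up to 40 mm, its lowest 9 mm tapering to 5; collar 33 mm wide at 40 to 46 mm, rests on the block's top; round stem; at the top a bar along x, 90 long, 12 thick (y), 85 to 105 mm above the tip
- key_bar (a point): centre of the key's bar, 95 mm above its tip
- toolblock: wooden tool block fixed to the bench, 60 (x) x 200 (y) x 50 mm high, with two round holes 19.5 mm wide and 45 mm deep at y -50 and +50 mm, edges chamfered 3 mm; one holds the key, the other the screwdriver. Origin: centre of its underside
- driver: a screwdriver upright in the other hole of the block, black handle 29 mm thick, top 135 mm over the bench; not needed. Origin: its tip
- junior_grip: pink rubber junior grip lying on the bench, 215 x 26 mm; not needed. Origin: on the bench, under it
- butt_cap: steel butt cap, 29 mm wide, 16 high; not needed. Origin: centre of its underside
- tape_roll: roll of grip tape, 96 mm wide, 50 high; not needed. Origin: centre of its underside
- epoxy_jar: white jar, 60 mm wide, 70 high; not needed. Origin: centre of its underside
- solvent: solvent bottle, 66 mm wide, 175 high; not needed. Origin: centre of its underside
- rubber_jaw: grooved rubber vise jaw, 70 x 28 x 30 mm; not needed. Origin: centre of its underside
Things that resemble listed ones, but are neither listed nor needed, are in the scene too. Several things have the shape of the key; the one meant has the colours described above.

How it is judged:
On the way, in this order (a step that is already met when the one before it is completed fails the run):
1. the lock screw is slackened by about a quarter turn with the key's tip in its socket (value of joint screw above 1.25 rad and z of key in the frame of screw_socket below -0.01 m and horizontal distance between key and screw_socket below 0.008 m), for 0.1 s.
2. the key stands in its own hole again, let go (distance of key from where it was at the start of the episode below 0.012 m and angle between key's own z axis and vertical below 0.12 rad and contact force between the fingers and key below 0.1 N), for 0.2 s.
3. the plunger is pulled up to its stop by the fingers (value of joint plunger above 0.012 m and contact force between the fingers and knob above 3 N), for 0.2 s.
At the end, for the whole second after the job is handed in: The fingers hold the plunger's knob (more than 3 N) with the plunger lifted more than 12 of its 14 mm, the lock screw stands more than 1.25 rad from tight, the key stands upright and let go within 12 mm of where it started, and the swivel is within 0.05 rad of its place (all of step 2 and all of step 3 and value of joint screw above 1.25 rad and value of joint swivel between -0.05 and 0.05 rad); the arm keeps its last pose, push and grip.
It fails at once if the plunger is drawn before the lock screw is slack (value of joint plunger above 0.004 m and not (value of joint screw above 1.25 rad)).
It fails at once if another thing on the bench is disturbed (distance of any of driver, junior_grip, butt_cap, tape_roll, epoxy_jar, solvent, rubber_jaw from where it was at the start of the episode above 0.03 m).
It also fails if it takes over 58 s, if anything falls off the work surface, if the arm or the gripper's body presses on something with over 40 N, if the wrist force passes 120 N, or if a joint passes its speed limit or range.

## Working session

There is one attempt and no reset: what is moved stays moved. The work goes in short steps, Python scripts to look and compute and a shell command to move; the robot and the scene stay as the last step left them, time stands still between calls to the robot, and variables do not carry over. Pictures are saved under pics/ and viewed, at most 10 in all, crops included, and the job is handed in when it is done.

```bash
mkdir -p pics; cat > h.py <<'E'
from plant import *
import numpy as np, cv2
def cam(n):
    c=camera(n); c['K']=np.array([[c['fx'],0,c['cx']],[0,c['fy'],c['cy']],[0,0,1.]]); c['D']=np.array(c['distortion'],float)
    c['R']=np.array(c['R']);c['t']=np.array(c['t']);return c
def proj(c,X): return cv2.projectPoints(np.atleast_2d(np.array(X,float)),cv2.Rodrigues(c['R'])[0],c['t'],c['K'],c['D'])[0][:,0]
def ray(c,uv):
    p=cv2.undistortPoints(np.array([[uv]],float),c['K'],c['D'])[0,0]
    return -c['R'].T@c['t'], c['R'].T@np.array([p[0],p[1],1])
def atz(c,uv,z):
    o,d=ray(c,uv); return o+d*(z-o[2])/d[2]
def tri(obs):
    A=0;b=0
    for c,uv in obs:
        o,d=ray(c,uv);d=d/np.linalg.norm(d);P=np.eye(3)-np.outer(d,d);A=A+P;b=b+P@o
    X=np.linalg.solve(A,b); return X,[np.round(proj(c,X)[0]-uv,1) for c,uv in obs]
E
python3 - <<'E'
from h import *
np.set_printoptions(precision=4,suppress=True)
for n in("scene","top"):
    c=cam(n);cv2.imwrite(f"pics/{n}0.png",c['img'][:,:,::-1]);print(n,c['K'][0],c['D'],c['R'],-c['R'].T@c['t'])
print(read_state())
E
```

```text
scene [548.104    0.     315.0282] [-0.1156  0.      0.      0.      0.    ] [[ 0.6805  0.7328 -0.0017]
 [ 0.5997 -0.5582 -0.5733]
 [-0.4211  0.3891 -0.8193]] [ 0.998  -0.4227  1.0306]
top [601.3083   0.     322.206 ] [-0.1541  0.      0.      0.      0.    ] [[-0.0284 -0.9996 -0.0061]
 [-0.9975  0.0288 -0.0644]
 [ 0.0645  0.0042 -0.9979]] [0.4245 0.0279 1.5016]
{'clock': 0.1, 'qpos': array([ 1.2352,  0.5764,  0.0248,  1.4378, -0.015 ,  1.129 , -0.0565]), 'joint_velocities': array([ 0.0012, -0.0002,  0.0011, -0.0031, -0.0003, -0.0012, -0.001 ]), 'joint_torque': array([  0.0052, -76.7307,   2.2576, -28.6604,   0.0159,   0.0087,
         0.    ]), 'tcp_pos': array([ 0.1681, -0.6533,  0.2305]), 'tcp_rot': array([-3.1153, -0.3944,  0.0004]), 'contact_force': array([ 0.0352, -0.5699, -0.0985]), 'wrist_torque': array([-0.0301,  0.0488, -0.0218]), 'grasp_force': 0.0, 'gripper_width': 0.08518955440949784}
```

View pics/scene0.png

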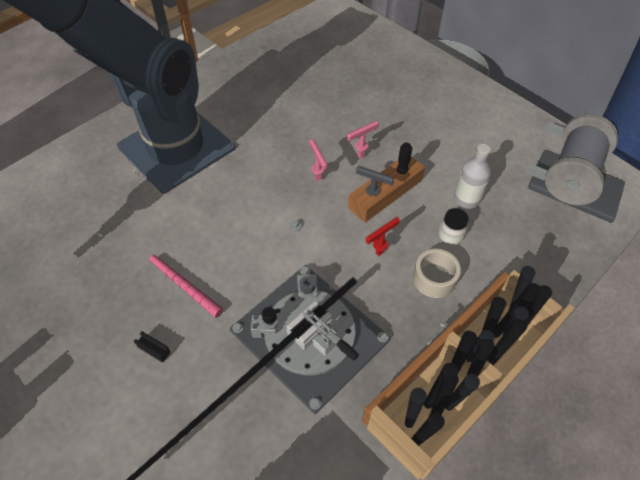

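View pics/top0.png

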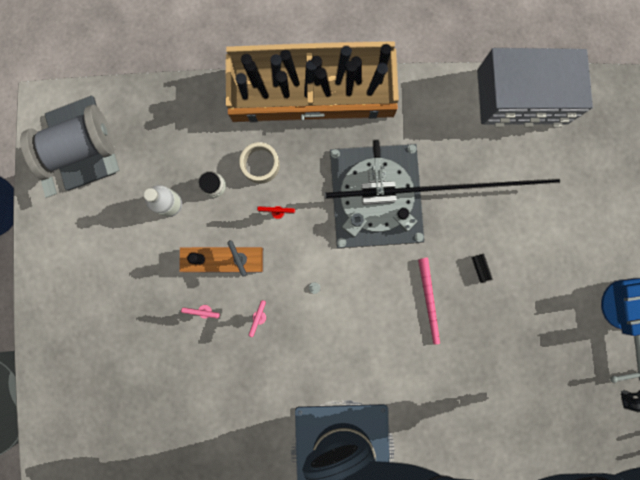

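Candidates for the key: dark in the block (scene 375,178 / top 238,257), pink (scene 318,160 and 363,137), red (scene 382,235). By description it is the dark one in the wooden block. I'll check it in a close crop.

```bash
python3 - <<'E'
import cv2,numpy as np
s=cv2.imread("pics/scene0.png");t=cv2.imread("pics/top0.png")
def crop(i,x,y,w=80,h=60,k=5):
    o=cv2.resize(i[y:y+h,x:x+w],(400,300),interpolation=cv2.INTER_CUBIC)
    for g in range((-x)%10,w,10): cv2.line(o,(g*k,0),(g*k,6 if (x+g)%50 else 14),(0,255,255),1)
    for g in range((-y)%10,h,10): cv2.line(o,(0,g*k),(6 if (y+g)%50 else 14,g*k),(0,255,255),1)
    cv2.putText(o,f"{x},{y}",(20,290),0,.5,(0,255,0));return o
cv2.imwrite("pics/comp1.png",np.vstack([np.hstack([crop(s,345,160),crop(t,190,230)]),np.hstack([crop(s,245,265),crop(t,340,190)])]))
E
```

```text
(no output)
```

View pics/comp1.png

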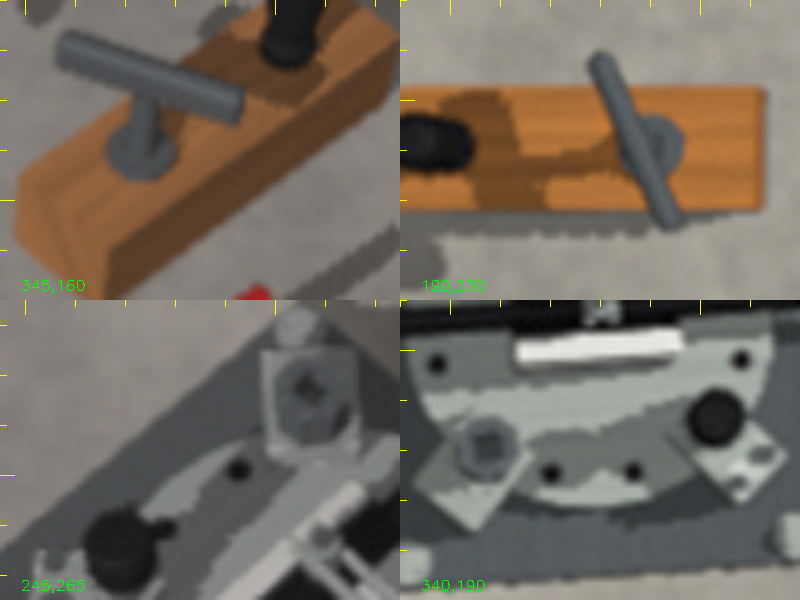

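The crop confirms the dark steel key in the wooden block: bar centre is at scene (374.6,175), top (236.9,257.8). The screw head is at scene (307,283), top (357,219), and the knob at scene (269,314), top (403,213).

```bash
python3 - <<'E'
from h import *
from scipy.spatial.transform import Rotation as Ro
np.set_printoptions(precision=4,suppress=True)
s=cam("scene");t=cam("top")
for n,a,b in [("bar",(374.6,175.0),(236.9,257.8)),("collar",(372.8,190),(239.8,258.2)),("screw",(307.2,283.2),(357,219)),("knob",(268.8,314.2),(402.8,213.2)),
  ("barA",(357.2,169.5),(230.1,242)),("barB",(392.,180.8),(243.7,273.6))]:
    print(n,*tri([(s,a),(t,b)]))
P=[atz(t,u,.012) for u in [(331,147),(419,145),(424,245),(333.5,248)]];print(np.array(P)); 
# block corners at z .05 (top)
print([atz(t,u,.05) for u in [(262.5,247.5),(262,272)]])
print("TCP R\n",Ro.from_rotvec(read_state()['tcp_rot']).as_matrix())
# subpixel: knob black blob & socket
for nm,c,x,y,w,h,th in [("knobtop",t,390,200,24,24,45),("knobscene",s,260,305,24,24,45)]:
    g=c['img'][y:y+h,x:x+w].max(2);m=g<th
    n,l,st,ce=cv2.connectedComponentsWithStats(m.astype(np.uint8));print(nm,st[1:]+[x,y,0,0,0],ce[1:]+[x,y])
E
```

```text
bar [0.4847 0.2342 0.105 ] [array([-0.2,  0. ]), array([-0.1, -0.1])]
collar [0.4855 0.2344 0.0532] [array([-0.,  0.]), array([-0., -0.])]
screw [ 0.5713 -0.0509  0.0649] [array([-0.1,  0. ]), array([-0.1, -0.1])]
knob [ 0.5802 -0.1592  0.0836] [array([-0.2,  0. ]), array([-0.1, -0.1])]
barA [0.496  0.2128 0.1571] [array([16.2, -2.7]), array([12.6,  9.5])]
barB [0.4766 0.2503 0.0661] [array([-16.8,  -0.1]), array([-11.2, -11.7])]
[[ 0.7606  0.0052  0.012 ]
 [ 0.7602 -0.2173  0.012 ]
 [ 0.5069 -0.219   0.012 ]
 [ 0.5059  0.0066  0.012 ]]
[array([0.51 , 0.179, 0.05 ]), array([0.4507, 0.1816, 0.05  ])]
TCP R
 [[ 0.9685  0.2492 -0.0003]
 [ 0.2492 -0.9685  0.0009]
 [-0.     -0.001  -1.    ]]
knobtop [[407 201   2   2   3]
 [398 208  10  11  83]] [[407.6667 201.6667]
 [402.506  213.4337]]
knobscene [[262 307  18  16 194]] [[269.4021 314.4278]]
```

```bash
python3 - <<'E'
from h import *
import plant
np.set_printoptions(precision=4,suppress=True)
print([n for n in dir(plant) if not n.startswith('_')], getattr(plant,'tcp_to_grasp',None))
s=cam("scene");t=cam("top")
A=tri([(s,(392.,180.8)),(t,(230.1,242))]);B=tri([(s,(357.2,169.5)),(t,(243.7,273.6))])
print(A,B,(A[0]+B[0])/2,np.degrees(np.arctan2(*(A[0]-B[0])[1::-1])))
a=atz(t,(327,195),.072);b=atz(t,(559,181),.072);print("shaft",a,b,np.degrees(np.arctan2(*(a-b)[1::-1])))
E
python3 -m crank '{"linear":[[0.5257,-0.2292,-0.03],[0.5257,-0.2292,-0.03],[0.5257,-0.2292,-0.03],[0.5257,-0.2292,-0.03],[0.5257,-0.2292,-0.03],[0.5257,-0.2292,-0.03],[0.5257,-0.2292,-0.03],[0.5257,-0.2292,-0.03]],"rotation":[[0,0,0],[0,0,0],[0,0,0],[0,0,0],[0,0,0],[0,0,0],[0,0,0],[0,0,0]],"hand":[-1,-1,-1,-1,-1,-1,-1,-1]}'
```

```text
['MotionError', 'camera', 'finish_job', 'read_state', 'tcp_to_grasp'] 0.0187
(array([0.5226, 0.2499, 0.1048]), [array([-0.5,  0. ]), array([-0.3, -0.3])]) (array([0.4468, 0.2183, 0.1047]), [array([ 0.2, -0. ]), array([0.2, 0.1])]) [0.4847 0.2341 0.1047] 22.653670937957475
shaft [0.6303 0.0192 0.072 ] [ 0.6512 -0.5524  0.072 ] 92.10202852570063
clock: 0.97
tcp_pos: [0.4319, -0.4474, 0.249]
tcp_rot: [3.117, 0.394, 0.0]
contact_force: [0.7, -0.9, -0.7]
gripper_width: 0.0854
grasp_force: 0.0
```

```bash
python3 -m crank '{"linear":[[0.2118,-0.149,0],[0.2118,-0.149,0],[0.2118,-0.149,0],[0.2118,-0.149,0],[0.2118,-0.149,0],[0.2118,-0.149,0],[0.2118,-0.149,0],[0.2118,-0.149,0]],"rotation":[[0,0,0],[0,0,0],[0,0,0],[0,0,0],[0,0,0],[0,0,0],[0,0,0],[0,0,0]],"hand":[-1,-1,-1,-1,-1,-1,-1,-1]}' | head -2
python3 -m crank '{"linear":[[0.01,-0.3,0],[0.01,-0.3,0],[0.01,-0.3,0],[0.01,-0.3,0],[0.01,-0.3,0],[0.01,-0.3,0],[0.01,-0.3,0],[0.01,-0.3,0]],"rotation":[[0,0,0],[0,0,0],[0,0,0],[0,0,0],[0,0,0],[0,0,0],[0,0,0],[0,0,0]],"hand":[-1,-1,-1,-1,-1,-1,-1,-1]}'
cat >> h.py <<'E'
from scipy.spatial.transform import Rotation as Ro
def go(x,y,z,yaw=None):
    "tool-axis shift and turn (deg) from the measured pose to TCP x,y,z, pointing down, tool x at yaw deg"
    s=read_state();R=Ro.from_rotvec(s['tcp_rot']);m=R.as_matrix()
    c=np.degrees(np.arctan2(m[1,0],m[0,0])); yaw=c if yaw is None else yaw
    a=np.radians(yaw);T=np.array([[np.cos(a),np.sin(a),0],[np.sin(a),-np.cos(a),0],[0,0,-1]])
    print("yaw now %.2f"%c,"lin",np.round(m.T@(np.array([x,y,z])-s['tcp_pos']),4),"rot",np.round((R.inv()*Ro.from_matrix(T)).as_rotvec(degrees=True),2))
E
python3 -c "
from h import *
go(.4847,.2341,.16,22.65)"
```

```text
clock: 1.63
tcp_pos: [0.6014, -0.2466, 0.2482]
clock: 2.3
tcp_pos: [0.5317, 0.048, 0.2491]
tcp_rot: [-3.112, -0.405, -0.0]
contact_force: [-0.8, 0.3, 0.2]
gripper_width: 0.0854
grasp_force: 0.0
yaw now 14.83 lin [ 0.0022 -0.1916  0.0897] rot [-0.18 -0.04 -7.82]
```

```bash
python3 -m crank '{"linear":[[0.002,-0.1916,0.03],[0.002,-0.1916,0.03],[0.002,-0.1916,0.05],[0.002,-0.1916,0.07],[0.0022,-0.1916,0.09],[0.0022,-0.1916,0.09],[0.0022,-0.1916,0.09],[0.0022,-0.1916,0.09]],"rotation":[[0,0,-2],[0,0,-4],[0,0,-6],[0,0,-7.8],[0,0,-7.8],[0,0,-7.8],[0,0,-7.8],[0,0,-7.8]],"hand":[-1,-1,-1,-1,-1,-1,-1,-1]}' 60
python3 - <<'E'
from h import *
go(.4847,.2341,.086,22.65)
o=[]
for n,b in(("scene",(340,110)),("top",(180,190))):
    c=cam(n); i=c['img'][b[1]:b[1]+120,b[0]:b[0]+100,::-1]
    o.append(cv2.resize(i,(400,480),interpolation=cv2.INTER_CUBIC))
cv2.imwrite("pics/pre.png",np.hstack(o))
E
```

```text
clock: 2.97
tcp_pos: [0.4882, 0.226, 0.1587]
tcp_rot: [3.082, 0.604, -0.001]
contact_force: [0.0, 0.0, -0.3]
gripper_width: 0.0852
grasp_force: 0.0
yaw now 22.19 lin [-0.0001 -0.009   0.0727] rot [ 0.06  0.07 -0.46]
```

View pics/pre.png

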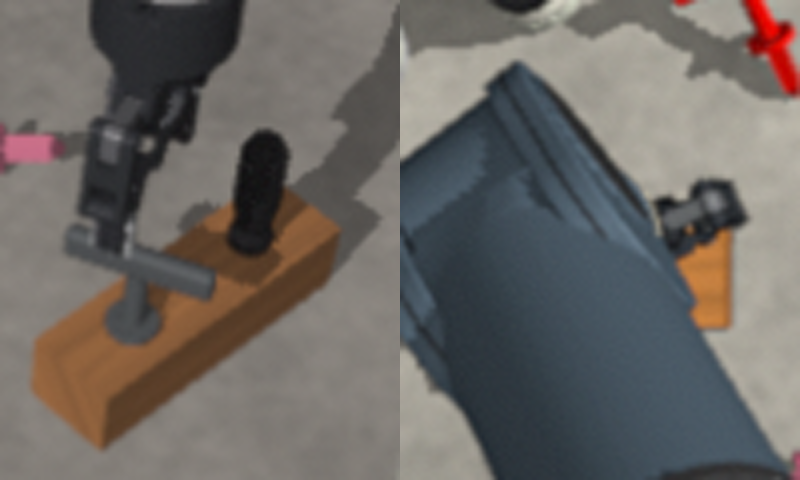

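The gripper stands open over the dark key's bar (crop 140,265), and the driver is clear of the fingers. Next I settle and go down.

```bash
python3 -c "
from h import *
go(.4847,.2341,.086,22.65)"
python3 -m crank '{"linear":[[0,-0.003,0],[0,-0.003,0],[0,-0.003,0]],"rotation":[[0,0,0],[0,0,0],[0,0,0]],"hand":[-1,-1,-1]}' | head -2
python3 -c "
from h import *
go(.4847,.2341,.086,22.65)"
```

```text
yaw now 22.06 lin [-0.0011 -0.0099  0.0738] rot [ 0.06 -0.09 -0.59]
clock: 3.32
tcp_pos: [0.4874, 0.2296, 0.1595]
yaw now 22.16 lin [-0.0009 -0.0052  0.0735] rot [ 0.   -0.08 -0.49]
```

```bash
python3 -m crank '{"linear":[[-0.001,-0.005,0.02],[-0.001,-0.005,0.04],[-0.001,-0.005,0.06],[-0.001,-0.005,0.0735],[-0.001,-0.005,0.0735],[-0.001,-0.005,0.0735]],"rotation":[[0,0,-0.4],[0,0,-0.4],[0,0,-0.4],[0,0,-0.4],[0,0,-0.4],[0,0,-0.4]],"hand":[-1,-1,-1,-1,-1,-1]}'
python3 -c "
from h import *
go(.4847,.2341,.086,22.65)"
```

```text
clock: 3.82
tcp_pos: [0.4839, 0.234, 0.0852]
tcp_rot: [3.08, 0.616, -0.001]
contact_force: [-0.2, -0.6, -0.5]
gripper_width: 0.0853
grasp_force: 0.0
yaw now 22.61 lin [ 0.0008  0.0003 -0.0008] rot [ 0.01  0.05 -0.04]
```

```bash
python3 -m crank '{"linear":[[0,0,0],[0,0,0],[0,0,0],[0,0,0],[0,0,0],[0,0,0],[0,0,0],[0,0,0]],"rotation":[[0,0,0],[0,0,0],[0,0,0],[0,0,0],[0,0,0],[0,0,0],[0,0,0],[0,0,0]],"hand":[1,1,1,1,1,1,1,1]}' 70
python3 -m crank '{"linear":[[0,0,-0.02],[0,0,-0.04],[0,0,-0.06],[0,0,-0.09],[0,0,-0.12],[0,0,-0.12],[0,0,-0.12],[0,0,-0.12]],"rotation":[[0,0,0],[0,0,0],[0,0,0],[0,0,0],[0,0,0],[0,0,0],[0,0,0],[0,0,0]],"hand":[1,1,1,1,1,1,1,1]}'
python3 -c "
from h import *
go(.5713,-.0509,.205,2)"
```

```text
clock: 4.48
tcp_pos: [0.4841, 0.2347, 0.0855]
tcp_rot: [-3.08, -0.617, -0.001]
contact_force: [-1.8, 1.5, 5.4]
gripper_width: 0.0111
grasp_force: 71.7
clock: 5.15
tcp_pos: [0.4834, 0.234, 0.2045]
tcp_rot: [3.08, 0.616, -0.002]
contact_force: [0.2, -0.3, -2.2]
gripper_width: 0.0111
grasp_force: 71.0
yaw now 22.62 lin [-0.0285  0.2968 -0.0004] rot [ 0.03  0.07 20.62]
```

```bash
python3 -m crank '{"linear":[[-0.0285,0.2968,0],[-0.0285,0.2968,0],[-0.0285,0.2968,0],[-0.0285,0.2968,0],[-0.0285,0.2968,0],[-0.0285,0.2968,0],[-0.0285,0.2968,0],[-0.0285,0.2968,0]],"rotation":[[0,0,3],[0,0,6],[0,0,9],[0,0,12],[0,0,14.6],[0,0,14.6],[0,0,14.6],[0,0,14.6]],"hand":[1,1,1,1,1,1,1,1]}' | head -2
python3 -m crank '{"linear":[[0,0,0],[0,0,0],[0,0,0]],"rotation":[[0,0,0],[0,0,0],[0,0,0]],"hand":[1,1,1]}' | head -2
python3 -c "
from h import *
go(.5713,-.0509,.165,8)"
```

```text
clock: 5.82
tcp_pos: [0.5719, -0.0599, 0.2033]
clock: 6.07
tcp_pos: [0.571, -0.0491, 0.2041]
yaw now 8.11 lin [0.0001 0.0019 0.0391] rot [-0.07  0.12  0.11]
```

```bash
python3 -m crank '{"linear":[[0,0.0019,0.015],[0,0.0019,0.03],[0,0.0019,0.0395],[0,0.0019,0.0395],[0,0.0019,0.0395]],"rotation":[[0,0,0],[0,0,0],[0,0,0],[0,0,0],[0,0,0]],"hand":[1,1,1,1,1]}'
python3 - <<'E'
from h import *
go(.5713,-.0509,.165,8)
o=[]
for n,b in(("scene",(260,220)),("top",(310,160))):
    c=cam(n); i=c['img'][b[1]:b[1]+100,b[0]:b[0]+80,::-1].copy()
    p=proj(c,[[.5713,-.0509,.070],[.5713,-.0509,.0895]]);print(n,p)
    o.append(cv2.resize(i,(400,500),interpolation=cv2.INTER_CUBIC))
cv2.imwrite("pics/pre2.png",np.hstack(o))
E
```

```text
clock: 6.48
tcp_pos: [0.5717, -0.0513, 0.1654]
tcp_rot: [-3.133, -0.222, 0.002]
contact_force: [-0.0, -0.3, -2.4]
gripper_width: 0.0108
grasp_force: 70.9
yaw now 8.12 lin [-0.0003 -0.0005  0.0004] rot [-0.03  0.08  0.12]
scene [[307.00448547 281.93306954]
 [306.86976512 276.97642371]]
top [[357.01569562 218.70815453]
 [357.44200694 217.85272744]]
```

View pics/pre2.png

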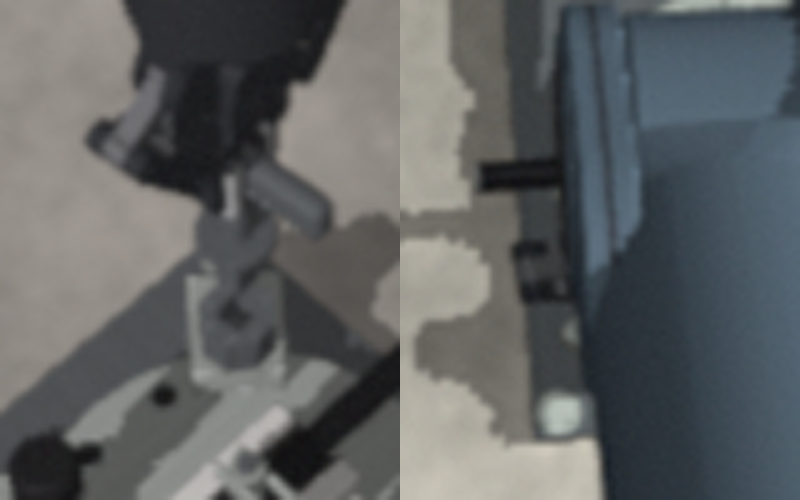

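The scene crop shows the key tip (crop 238,300) standing right over the socket (236,315).

```bash
python3 -m crank '{"linear":[[0,0,0.007],[0,0,0.014],[0,0,0.021],[0,0,0.026],[0,0,0.026]],"rotation":[[0,0,0],[0,0,0],[0,0,0],[0,0,0],[0,0,0]],"hand":[1,1,1,1,1]}'
python3 -c "
from h import *
print(read_state()['wrist_torque']);go(.5713,-.0509,.1315,8)"
```

```text
clock: 7.0
tcp_pos: [0.5713, -0.0522, 0.1383]
tcp_rot: [-3.133, -0.22, 0.003]
contact_force: [-0.1, -0.2, -2.5]
gripper_width: 0.011
grasp_force: 70.9
[ 0.0412322  -0.01512094 -0.00833186]
yaw now 8.03 lin [ 0.0002 -0.0013  0.0068] rot [-0.03  0.12  0.03]
```

```bash
python3 -m crank '{"linear":[[0,0,0.003],[0,0,0.006],[0,0,0.008],[0,0,0.008]],"rotation":[[0,0,0],[0,0,0],[0,0,0],[0,0,0]],"hand":[1,1,1,1]}'
python3 -c "
from h import *
print(read_state()['wrist_torque']);go(.5713,-.0509,.1315,8)"
```

```text
clock: 7.33
tcp_pos: [0.5716, -0.0518, 0.1313]
tcp_rot: [-3.133, -0.221, 0.002]
contact_force: [-1.4, 3.0, -3.7]
gripper_width: 0.0112
grasp_force: 71.0
[0.85842405 0.5617015  0.07641653]
yaw now 8.06 lin [-0.0002 -0.001  -0.0002] rot [-0.05  0.05  0.06]
```

```bash
python3 -m crank '{"linear":[[0,-0.001,0],[0,-0.001,0],[0,-0.001,0],[0,-0.001,0],[0,-0.001,0],[0,-0.001,0],[0,-0.001,0],[0,-0.001,0]],"rotation":[[0,0,-6],[0,0,-12],[0,0,-18],[0,0,-24],[0,0,-30],[0,0,-36],[0,0,-42],[0,0,-47]],"hand":[1,1,1,1,1,1,1,1]}'
python3 -c "
from h import *
print(read_state()['wrist_torque']);go(.5713,-.0509,.1315)"
```

```text
clock: 8.0
tcp_pos: [0.5714, -0.0514, 0.1314]
tcp_rot: [-2.782, -1.458, 0.001]
contact_force: [-2.8, 2.3, -3.2]
gripper_width: 0.0109
grasp_force: 71.0
[ 0.53340421  0.60910523 -0.16332761]
yaw now 55.32 lin [ 0.0003 -0.0004 -0.0001] rot [-0.06  0.02 -0.  ]
```

```bash
python3 -m crank '{"linear":[[0,0,0],[0,0,0],[0,0,0],[0,0,0],[0,0,0],[0,0,0],[0,0,0],[0,0,0]],"rotation":[[0,0,-6],[0,0,-12],[0,0,-18],[0,0,-24],[0,0,-30],[0,0,-36],[0,0,-42],[0,0,-48]],"hand":[1,1,1,1,1,1,1,1]}' >/dev/null
python3 -m crank '{"linear":[[0,0,0],[0,0,0],[0,0,0],[0,0,0]],"rotation":[[0,0,0],[0,0,0],[0,0,0],[0,0,0]],"hand":[1,1,1,1]}'
python3 -c "
from h import *
print(read_state()['wrist_torque']);go(.5713,-.0509,.1315)"
```

```text
clock: 9.0
tcp_pos: [0.5719, -0.0513, 0.1315]
tcp_rot: [-1.958, -2.457, 0.0]
contact_force: [-0.6, 3.2, -6.7]
gripper_width: 0.0115
grasp_force: 70.5
[ 0.80121607  0.08651937 -0.03151717]
yaw now 102.89 lin [ 0.0005 -0.0005 -0.    ] rot [-0.01 -0.01  0.  ]
```

```bash
python3 -m crank '{"linear":[[0,0,0],[0,0,-0.01],[0,0,-0.02],[0,0,-0.035],[0,0,-0.055],[0,0,-0.075],[0,0,-0.075],[0,0,-0.075]],"rotation":[[0,0,4],[0,0,4],[0,0,4],[0,0,4],[0,0,4],[0,0,4],[0,0,4],[0,0,4]],"hand":[1,1,1,1,1,1,1,1]}'
python3 - <<'E'
from h import *
go(.4841,.2347,.206,22.6)
o=[]
for n,b in(("scene",(260,220)),("top",(320,160))):
    c=cam(n); i=c['img'][b[1]:b[1]+100,b[0]:b[0]+80,::-1].copy()
    o.append(cv2.resize(i,(400,500),interpolation=cv2.INTER_CUBIC))
cv2.imwrite("pics/after.png",np.hstack(o))
E
```

```text
clock: 9.67
tcp_pos: [0.5729, -0.0519, 0.2088]
tcp_rot: [2.037, 2.387, 0.002]
contact_force: [-0.1, 0.2, -2.8]
gripper_width: 0.0109
grasp_force: 71.0
yaw now 99.04 lin [ 0.297  -0.0426  0.0021] rot [ 2.300e-01 -5.000e-02  7.644e+01]
```

View pics/after.png

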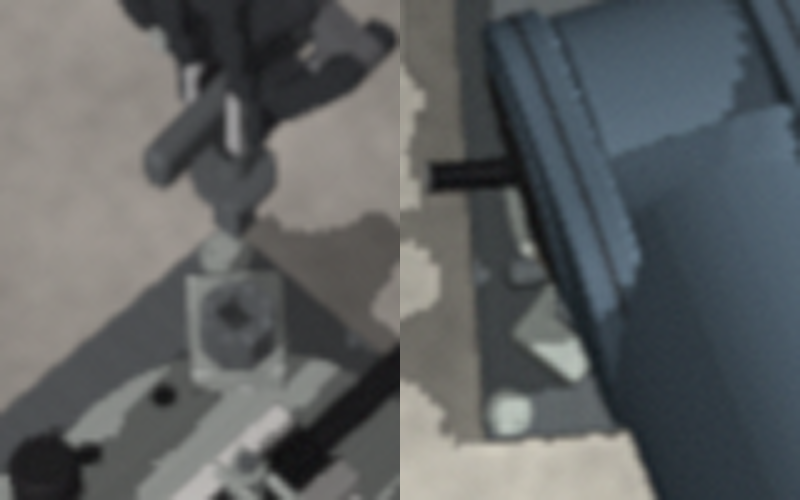

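The key is out and hanging upright above the socket (crop 232,215). Now back to the block.

```bash
python3 -m crank '{"linear":[[0.037,-0.005,0],[0.074,-0.011,0],[0.111,-0.016,0],[0.148,-0.021,0],[0.185,-0.027,0],[0.222,-0.032,0],[0.26,-0.037,0],[0.297,-0.0426,0]],"rotation":[[0,0,7],[0,0,14],[0,0,21],[0,0,28],[0,0,35],[0,0,42],[0,0,49],[0,0,56]],"hand":[1,1,1,1,1,1,1,1]}' >/dev/null
python3 -m crank '{"linear":[[0,0,0],[0,0,0],[0,0,0],[0,0,0],[0,0,0],[0,0,0]],"rotation":[[0,0,7],[0,0,14],[0,0,20.4],[0,0,20.4],[0,0,20.4],[0,0,20.4]],"hand":[1,1,1,1,1,1]}'
python3 - <<'E'
from h import *
go(.4841,.2347,.15,22.6)
E
```

```text
clock: 10.93
tcp_pos: [0.4831, 0.2349, 0.2063]
tcp_rot: [3.079, 0.622, -0.001]
contact_force: [-0.6, -0.2, -2.1]
gripper_width: 0.0106
grasp_force: 70.9
yaw now 22.84 lin [0.0009 0.0006 0.0563] rot [0.01 0.05 0.24]
```

```bash
python3 -m crank '{"linear":[[0.001,0.0005,0.02],[0.001,0.0005,0.04],[0.001,0.0005,0.06],[0.001,0.0005,0.075],[0.001,0.0005,0.085],[0.001,0.0005,0.092],[0.001,0.0005,0.098],[0.001,0.0005,0.098]],"rotation":[[0,0,0],[0,0,0],[0,0,0],[0,0,0],[0,0,0],[0,0,0],[0,0,0],[0,0,0]],"hand":[1,1,1,1,1,1,1,1]}'
python3 - <<'E'
from h import *
go(.4841,.2347,.0865,22.6)
E
```

```text
clock: 11.6
tcp_pos: [0.4842, 0.235, 0.108]
tcp_rot: [3.08, 0.617, -0.001]
contact_force: [-0.8, -0.2, -1.7]
gripper_width: 0.011
grasp_force: 71.0
yaw now 22.66 lin [-0.0002  0.0002  0.0215] rot [-0.    0.05  0.06]
```

```bash
python3 -m crank '{"linear":[[0,0,0.007],[0,0,0.014],[0,0,0.021],[0,0,0.0215],[0,0,0.0215]],"rotation":[[0,0,0],[0,0,0],[0,0,0],[0,0,0],[0,0,0]],"hand":[1,1,1,1,1]}'
python3 -m crank '{"linear":[[0,0,0],[0,0,0],[0,0,0],[0,0,0],[0,0,0],[0,0,0],[0,0,0],[0,0,0]],"rotation":[[0,0,0],[0,0,0],[0,0,0],[0,0,0],[0,0,0],[0,0,0],[0,0,0],[0,0,0]],"hand":[-1,-1,-1,-1,-1,-1,-1,-1]}'
```

```text
clock: 12.02
tcp_pos: [0.4841, 0.235, 0.0867]
tcp_rot: [3.08, 0.617, -0.001]
contact_force: [-0.2, -0.6, -2.3]
gripper_width: 0.0108
grasp_force: 71.0
clock: 12.68
tcp_pos: [0.4844, 0.2351, 0.0873]
tcp_rot: [-3.081, -0.616, -0.0]
contact_force: [-0.2, 0.0, 0.5]
gripper_width: 0.0856
grasp_force: 0.0
```

```bash
python3 -m crank '{"linear":[[0,0,-0.025],[0,0,-0.05],[0,0,-0.085],[0,0,-0.12],[0,0,-0.12],[0,0,-0.12]],"rotation":[[0,0,0],[0,0,0],[0,0,0],[0,0,0],[0,0,0],[0,0,0]],"hand":[-1,-1,-1,-1,-1,-1]}' | head -2
python3 - <<'E'
from h import *
s=cam("scene");t=cam("top");X,r=tri([(s,(269.2,314.3)),(t,(402.6,213.3))]);print(X,r)
go(X[0],X[1],.206,2)
E
```

```text
clock: 13.18
tcp_pos: [0.4853, 0.2357, 0.2091]
[ 0.58028124 -0.15863911  0.08250449] [array([-0.3,  0. ]), array([-0.2, -0.1])]
yaw now 22.62 lin [-0.0624  0.4002  0.0007] rot [2.000e-02 4.000e-02 2.062e+01]
```

```bash
python3 -m crank '{"linear":[[-0.006,0.04,0],[-0.0125,0.08,0],[-0.019,0.12,0],[-0.025,0.16,0],[-0.031,0.2,0],[-0.0375,0.24,0],[-0.044,0.28,0],[-0.05,0.32,0]],"rotation":[[0,0,2.5],[0,0,5],[0,0,7.5],[0,0,10],[0,0,12.5],[0,0,15],[0,0,17.5],[0,0,20.6]],"hand":[-1,-1,-1,-1,-1,-1,-1,-1]}' | head -2
python3 - <<'E'
from h import *
go(.5803,-.1586,.16,2)
E
```

```text
clock: 13.95
tcp_pos: [0.5605, -0.0815, 0.2055]
yaw now 1.92 lin [0.0173 0.0778 0.0454] rot [-0.01  0.17 -0.08]
```

```bash
python3 -m crank '{"linear":[[0.0173,0.03,0],[0.0173,0.06,0],[0.0173,0.0778,0.02],[0.0173,0.0778,0.045],[0.0173,0.0778,0.07],[0.0173,0.0778,0.07],[0.0173,0.0778,0.07]],"rotation":[[0,0,0],[0,0,0],[0,0,0],[0,0,0],[0,0,0],[0,0,0],[0,0,0]],"hand":[-1,-1,-1,-1,-1,-1,-1]}' | head -2
python3 - <<'E'
from h import *
go(.5803,-.1586,.063,2)
o=[]
for n,b in(("scene",(220,250)),("scene",(345,130))):
    c=cam(n); i=c['img'][b[1]:b[1]+100,b[0]:b[0]+80,::-1].copy()
    o.append(cv2.resize(i,(400,500),interpolation=cv2.INTER_CUBIC))
cv2.imwrite("pics/knob.png",np.hstack(o))
E
```

```text
clock: 14.53
tcp_pos: [0.5799, -0.1562, 0.1352]
yaw now 2.04 lin [0.0007 0.0025 0.0722] rot [-0.07  0.28  0.04]
```

View pics/knob.png

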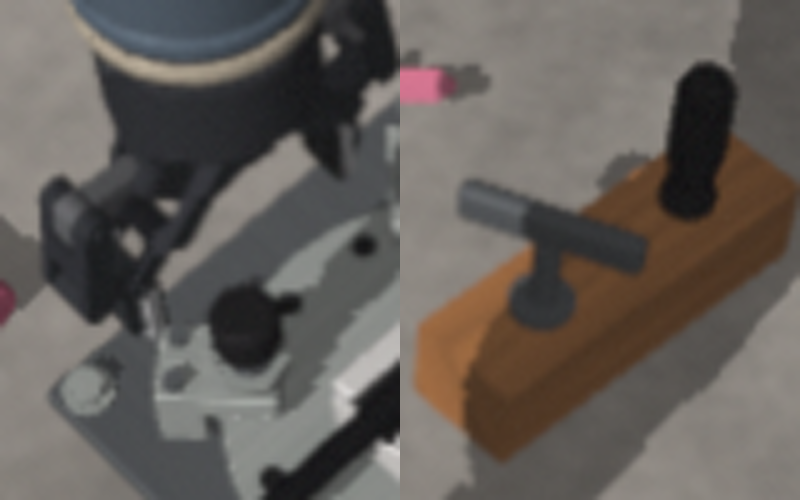

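The key stands upright in its hole again and the knob (crop 245,325) lies below the open fingers. Next I descend.

```bash
python3 -m crank '{"linear":[[0.0005,0.001,0.02],[0.0005,0.001,0.035],[0.0005,0.001,0.05],[0.0005,0.001,0.06],[0.0005,0.001,0.07],[0.0005,0.001,0.07],[0.0005,0.001,0.07]],"rotation":[[0,0,0],[0,0,0],[0,0,0],[0,0,0],[0,0,0],[0,0,0],[0,0,0]],"hand":[-1,-1,-1,-1,-1,-1,-1]}'
python3 - <<'E'
from h import *
go(.5803,-.1586,.063,2)
E
```

```text
clock: 15.22
tcp_pos: [0.5821, -0.1575, 0.0675]
tcp_rot: [3.141, 0.056, 0.0]
contact_force: [0.1, -0.5, 0.1]
gripper_width: 0.0853
grasp_force: 0.0
yaw now 2.04 lin [-0.0019  0.001   0.0045] rot [ 0.   -0.01  0.04]
```

```bash
python3 -m crank '{"linear":[[-0.0015,0.001,0.003],[-0.0015,0.001,0.0045],[-0.0015,0.001,0.0045]],"rotation":[[0,0,0],[0,0,0],[0,0,0]],"hand":[-1,-1,-1]}' | tail -3
python3 -m crank '{"linear":[[0,0,0],[0,0,0],[0,0,0],[0,0,0],[0,0,0],[0,0,0],[0,0,0],[0,0,0]],"rotation":[[0,0,0],[0,0,0],[0,0,0],[0,0,0],[0,0,0],[0,0,0],[0,0,0],[0,0,0]],"hand":[1,1,1,1,1,1,1,1]}' 40
```

```text
contact_force: [0.6, -0.4, 0.2]
gripper_width: 0.0851
grasp_force: 0.0
clock: 16.13
tcp_pos: [0.5805, -0.159, 0.063]
tcp_rot: [3.141, 0.055, 0.001]
contact_force: [-1.9, -1.4, 4.5]
gripper_width: 0.0277
grasp_force: 39.2
```

```bash
python3 -m crank '{"linear":[[0,0,0],[0,0,0],[0,0,-0.003],[0,0,-0.006],[0,0,-0.009],[0,0,-0.011],[0,0,-0.013],[0,0,-0.013]],"rotation":[[0,0,0],[0,0,0],[0,0,0],[0,0,0],[0,0,0],[0,0,0],[0,0,0],[0,0,0]],"hand":[1,1,1,1,1,1,1,1]}' 90
```

```text
clock: 16.8
tcp_pos: [0.5805, -0.159, 0.0752]
tcp_rot: [3.141, 0.055, -0.0]
contact_force: [4.9, -3.6, -13.3]
gripper_width: 0.0265
grasp_force: 89.2
```

Lift is about 12.2 mm at 13 N; a little more takes it to the stop.

```bash
python3 -m crank '{"linear":[[0,0,-0.001],[0,0,-0.002],[0,0,-0.0025],[0,0,-0.0025],[0,0,-0.0025],[0,0,-0.0025]],"rotation":[[0,0,0],[0,0,0],[0,0,0],[0,0,0],[0,0,0],[0,0,0]],"hand":[1,1,1,1,1,1]}'
python3 - <<'E'
from h import *
c=cam("scene");o=[]
for b in((210,240),(345,130)): o.append(cv2.resize(c['img'][b[1]:b[1]+100,b[0]:b[0]+80,::-1],(400,500),interpolation=cv2.INTER_CUBIC))
cv2.imwrite("pics/end.png",np.hstack(o))
E
```

```text
clock: 17.3
tcp_pos: [0.5804, -0.159, 0.0772]
tcp_rot: [3.141, 0.055, -0.001]
contact_force: [5.0, -3.4, -14.4]
gripper_width: 0.0267
grasp_force: 89.4
```

View pics/end.png

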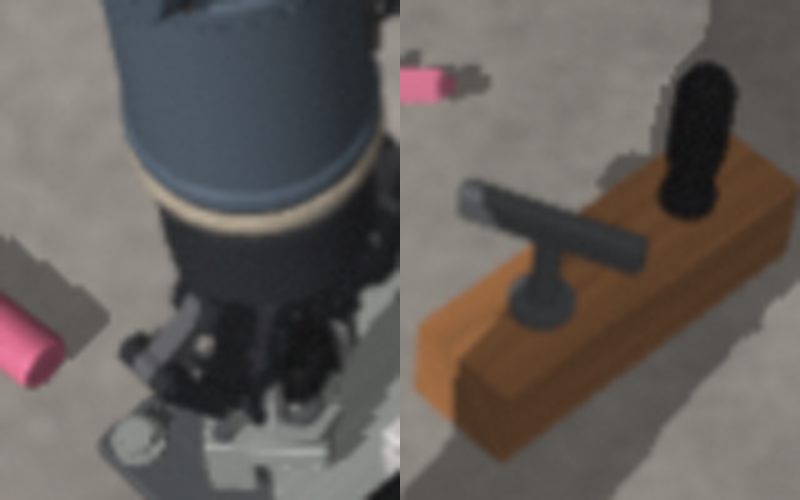

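The fingers hold the raised knob and the key is standing in the block. A 1 mm probe should show the stop.

```bash
python3 -m crank '{"linear":[[0,0,-0.001],[0,0,-0.001],[0,0,-0.001],[0,0,-0.001]],"rotation":[[0,0,0],[0,0,0],[0,0,0],[0,0,0]],"hand":[1,1,1,1]}'
```

```text
clock: 17.68
tcp_pos: [0.5804, -0.159, 0.0775]
tcp_rot: [-3.141, -0.055, 0.002]
contact_force: [7.5, -5.3, -22.7]
gripper_width: 0.0266
grasp_force: 90.7
```

The force jumped from 14 to 23 N with only 0.3 mm of travel, so the plunger is at its stop. I'm handing in.

```bash
python3 -c "
from plant import *
print(finish_job())"
```

```text
the job is handed in; nothing more can be done
None
```

I handed the job in at about 18 s, no verdict returned: I turned the lock screw to about 1.6 rad (estimated from the key's turn), the key is back upright in its own hole, and the gripper holds the plunger knob up at its stop.

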